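# Load a spool on the winder's carousel and index it against its stop

### The arm

A 6-joint arm with a two-finger parallel gripper is mounted at the origin on the work surface. World frame = base frame: x ahead of the robot, y to its left, z up, the work surface at z = 0. Lengths are in m, angles in rad, forces in N, time in s.
With the tool pointing down it reaches from about 0.425 to 0.95 m from the base axis. Payload 3.5 kg.
Tool frame: the origin (TCP) lies at the very end of the fingers, on their centre line; the grasp point (between the pads) lies behind it (ctrl.grasp_offset is the z of the grasp point in the tool frame, in m); z points along the fingers, x is the direction in which the jaws open and shut, and the axes are right-handed (so a half turn about z gives the same grasp; the last joint's range is limited). The gripper opens to 85 mm and grips with 20 to 120 N. Pads are 22 mm wide; open, the fingers measure 114 mm over their backs; the gripper's body (76 mm by 85 mm) begins 54 mm behind the grasp point. The pads swing forward as they close: fully open they stand 13 mm farther back than shut.
Start: joints at [1.102, 0.286, 1.577, -0, 1.279, -0.15], TCP at [0.212, 0.641, 0.231] pointing down, gripper open.
Joint ranges: [-2.77, 2.77], [-0.9, 2.22], [0.21, 2.48], [-1.53, 4.67], [0.24, 2.81], [-2.84, 2.84]. Speed limits (rad/s): [2.79, 2.79, 3.14, 3.14, 3.14, 3.14].

### API

Orientations are given as a unit quaternion [x, y, z, w].
In Python, from plant import ctrl gives the robot as it stands.
- The arm moves only by the shell command python3 -m jog 'ROWS' [FORCE]. ROWS is JSON, a list of rows, each an object with "grip": the closure, from 0 (fully open) to 1 (shut); "xyz": the shift along the tool's x, y, z in m, a list of three; "dr": the turn, a rotation vector about the tool's x, y, z in rad, a list of three. A call has 1 to 12 rows; each row is the pose to reach, as a shift and turn from the pose commanded when the call began, along the tool's axes at that moment; what a row does not reach only later rows make up. A row lasts 1/12 s, in which the tool goes at most 41.7 mm and 7.16 degrees, less where a joint would pass 70% of its speed; a pose out of reach is approached as far as the arm can. A call with a gripper value outside its range is refused whole. The fingers move at their own pace and stop on an object; FORCE is the grip in N (left out, the last holds). Time passes only in rows, so rows that repeat a pose let the fingers close. It gives the time, the measured TCP pose, the force and the opening at its end, in the units of the state.
- ctrl.get_state(): the state, without advancing time (a new reading comes with each control period).
- ctrl.read_camera(name): name is "scene" or "side" or "wrist"; returns the picture (384x512x3 uint8, red, green, blue); there is no depth.
- ctrl.get_calibration(name): a dict with "mtx" (3x3 intrinsics, pixels), "k1" (the pictures are not rectified: a ray, as slopes to the right and down, at radius r is drawn at 1 + k1 r^2 times it, then the intrinsics apply), "R" (3x3) and "t" (3): a world point X has camera coordinates R X + t; the wrist camera has in their place "hand_eye" (4x4, takes a point from camera to tool coordinates, whose origin is the TCP and whose axes are the tool frame's). Camera axes: x right, y down, z forward; pixel columns grow to the right and rows downward; lengths in m; the calibration is good to about 2 mm. A picture is of the moment at which its call begins: read the wrist's pose just before it. get_calibration takes no time and is no camera call.
- ctrl.sign_off(): hands the job in, once; it reports no verdict.
The state is a dict: "time": time; "qpos": joint angles; "dq": joint speeds; "joint_efforts": joint torques, N m; "eef_pos": TCP position; "tcp_rot": TCP orientation; "contact_force": force on the tool from outside, world axes, zero at the start; "wrist_torque": the same for the moment, N m; "opening": opening from 0.0 (shut) to 1.0 (fully open).
Only numpy, scipy, OpenCV 4.12 (cv2) and the standard library are available. Lean on these libraries where they do the work, as an engineer would, in place of code of your own. Each camera call takes 0.05 s, during which the arm holds its last target.

### The job

Put the loose spool of thread over the carousel's empty post, all the way down and upright on the disc. Then push the carousel round anticlockwise (seen from above) by its upright push pin until its dark index arm meets the rubber-tipped stop screw; press it there gently but definitely for half a second, about 8 newtons at the screw and never as much as 13, and leave the arm resting against the rubber. Leave the thread cone, the jar and the screwdriver alone.

Things in the scene. Friction and masses are not known exactly. Their poses are not given: they have to be found in the camera images.
- spool_center (a point): centre (half-way up) of the loose spool, standing upright on the table: grey wound barrel 40 mm in diameter between two white flanges 48 mm in diameter and 4 mm thick, 60 mm high in all, 18 mm bore right through, 60 to 130 g; z up
- post (a point): foot of the carousel's one empty post, on its axis, at the disc's upper face (38 mm above the table). Steel, 12 mm in diameter, round top 37 mm above this point. Seen from above it stands 130 degrees anticlockwise of the index arm, 70 mm from the carousel's axis. A seated spool has its centre 30 mm above this point
- push_pin (a point): centre of the top of the upright steel push pin, 12 mm in diameter, which rises from the index arm 95 mm out from the carousel's axis; its top is 87 mm above the table and 35 mm of it stands free above the arm. Pushing force here = about 1.35 times the force at the stop screw + the drag (up to 3 N)
- carousel: spool carousel: aluminium disc 220 mm in diameter, upper face 38 mm above the table, turning freely on a cast base with a drag of about 0.3 N m; it stays where left. Origin on its axis, 30 mm above the table; z up, +x along the index arm. Hub 34 mm in diameter, 6 mm high. Two full spools, 48 mm in diameter, tops 98 mm up, are fixed 70 mm out at 195 and 260 degrees anticlockwise from +x
- index_end (a point): middle of the top of the index arm's outer end, 140 mm from the carousel's axis: a dark steel bar 14 mm wide, from 38 to 52 mm above the table, lying radially on the disc from 30 to 140 mm out, so that it overhangs the rim by 30 mm. Its flat leading side, 7 mm from its middle line, meets the stop screw
- stop: dark steel stop block outside the rim, fixed to the base. Origin at table level 128 mm from the carousel's axis; +x radially outward, +y anticlockwise along the rim. Block 22 mm (x), from y = 17 to 41 mm, top 64 mm above the table. A brass screw runs through it along y, 45 mm up, with a domed black rubber tip 14 mm in diameter facing -y, towards the oncoming index arm
- screw_axis (a point): point on the stop screw's axis, 45 mm above the table and 128 mm from the carousel's axis (x = y = 0 of the stop). NOT the tip: the screw's setting differs each time and the rubber dome's end lies anywhere from y = -27 to +9 mm, so the index arm meets it pointing between 15 degrees short of this point and 1 degree past it. Find it by feel: the screw is rigid, the hard rubber gives under 1 mm
- cone: bystander: cone of thread with a green core, 68 mm in diameter, 125 mm high; origin under its centre
- jar: bystander: clear jar with a steel cap, 56 mm in diameter, 70 mm high; origin under its centre
- driver: bystander: screwdriver with a black handle lying on the table; origin under its middle, +x towards its tip
Not all that is in view belongs to the job. Leave any turquoise or yellow look-alike of the part that bears spool_center alone.

How it is judged:
On the way, in this order (a step that is already met when the one before it is completed fails the run):
1. the spool is over the empty post, down on the disc and upright (horizontal distance between spool_center and post below 0.006 m and z of spool_center in the frame of carousel below 0.041 m and angle between spool_center's own z axis and vertical below 0.1 rad), for 0.2 s.
2. the index arm is pressed against the stop screw with more than 5 N for 0.3 s (contact force between carousel and stop above 5 N), for 0.3 s.
At the end, for the whole second after the job is handed in: the spool sits on the post, upright and down on the disc, and the carousel is at rest with its index arm still against the rubber tip (no gap over about 2 mm) (all of step 1 and angular speed of carousel below 0.05 rad/s and y of screw_c0 in the frame of carousel between 0.008 and 0.0165 m and y of screw_c0 in the frame of carousel between 0.008 and 0.0165 m and y of screw_c0 in the frame of carousel between 0.008 and 0.0165 m and y of screw_c0 in the frame of carousel between 0.008 and 0.0165 m and y of screw_c0 in the frame of carousel between 0.008 and 0.0165 m and x of screw_c0 in the frame of carousel above 0.1 m); the robot touches nothing.
It fails at once if the index arm is forced against the stop with 13 N or more (contact force between carousel and stop above 13 N).
It fails at once if the thread cone, the jar or the screwdriver is moved by over 30 mm (distance of any of cone, jar, driver from where it was at the start of the episode above 0.03 m).
It also fails if it takes over 64 s, if anything falls off the work surface, if the arm or the gripper's body presses on something with over 40 N, if the wrist force passes 120 N, or if a joint passes its speed limit or range.

## Working session

There is one attempt and no reset: what is moved stays moved. The work goes in short steps, Python scripts to look and compute and a shell command to move; the robot and the scene stay as the last step left them, time stands still between calls to the robot, and variables do not carry over. Pictures are saved under pics/ and viewed, and the job is handed in when it is done.

```bash
ls; mkdir -p pics; python3 - <<'E'
from plant import ctrl
import cv2
print(ctrl.get_state()); print(ctrl.grasp_offset)
for n in ["scene","side","wrist"]:
    print(n,ctrl.get_calibration(n))
    cv2.imwrite(f"pics/{n}0.png",ctrl.read_camera(n)[:,:,::-1])
E
```

```text
pics
{'time': 0.0, 'qpos': array([ 1.10200205e+00,  2.87193814e-01,  1.57816957e+00,  1.40785599e-05,
        1.27860332e+00, -1.49986323e-01]), 'dq': array([-0.00149318, -0.00015669, -0.00033459,  0.00143545,  0.00015002,
       -0.00065471]), 'joint_efforts': array([-1.78342278e-03, -4.05977619e+01, -2.92623174e+01, -1.46264988e-04,
        5.57317631e-03,  3.94791613e-06]), 'eef_pos': array([0.2112294 , 0.64040943, 0.22993244]), 'tcp_rot': array([ 8.10381644e-01,  5.85901171e-01, -1.05815351e-03,  5.37946767e-04]), 'contact_force': array([ 0.4754142 , -0.34652902,  0.33764618]), 'wrist_torque': array([-0.02107205,  0.05339803, -0.01005881]), 'opening': 1.0041859901762467}
-0.0187
scene {'mtx': array([[347.32430021,   0.        , 252.79405693],
       [  0.        , 347.32430021, 193.15350496],
       [  0.        ,   0.        ,   1.        ]]), 'k1': -0.03382288389600122, 'R': array([[-0.6603021 ,  0.75097544, -0.00608443],
       [ 0.6369251 ,  0.55569295, -0.53435172],
       [-0.39790394, -0.35670889, -0.84524033]]), 't': array([ 0.33728554, -0.32520638,  1.24962277])}
side {'
[... 242 characters left out ...]
      [-0.31612057, -0.56369792, -0.76309399],
       [ 0.35889208,  0.6735142 , -0.6462005 ]]), 't': array([-0.47187178,  0.27672522,  0.83286148])}
wrist {'mtx': array([[326.78183578,   0.        , 251.19112409],
       [  0.        , 326.78183578, 191.95732351],
       [  0.        ,   0.        ,   1.        ]]), 'k1': -0.03920915399375839, 'hand_eye': array([[ 9.99999468e-01,  6.12128006e-04,  8.29667284e-04,
        -7.92050307e-04],
       [-8.14019245e-04,  9.62597240e-01,  2.70935214e-01,
        -6.90325723e-02],
       [-6.32788406e-04, -2.70935746e-01,  9.62597227e-01,
        -1.43552327e-01],
       [ 0.00000000e+00,  0.00000000e+00,  0.00000000e+00,
         1.00000000e+00]])}
```

View pics/scene0.png

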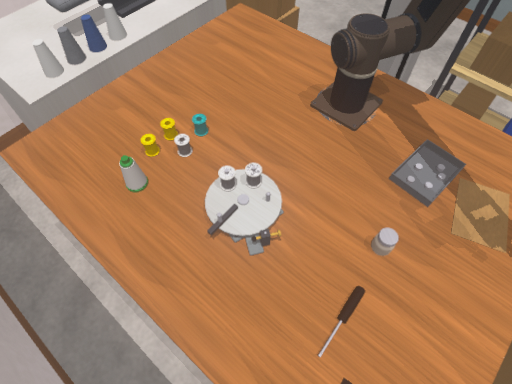

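View pics/side0.png

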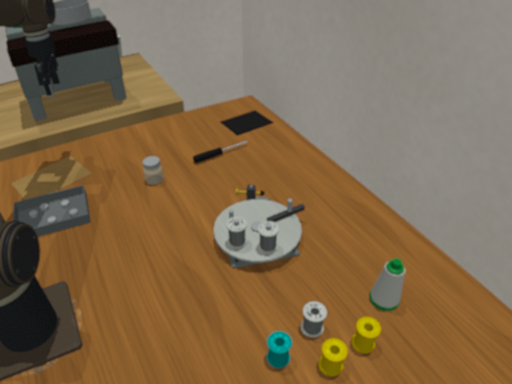

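View pics/wrist0.png

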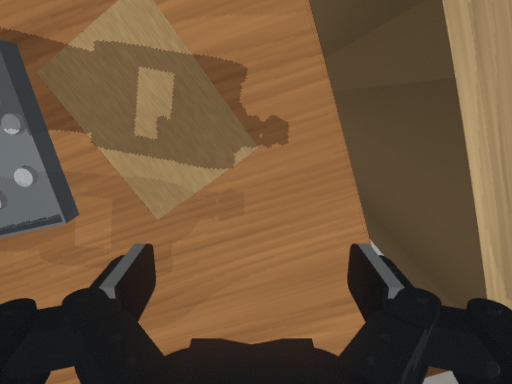

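Loose candidates in the scene view: white/grey at (183,145), turquoise (200,125), yellow (168,129) and (150,145). Only the white/grey one fits the description. I'll confirm it in a crop.

```bash
python3 - <<'E'
import cv2,numpy as np
a=cv2.imread("pics/scene0.png")[95:265,110:300]; 
cv2.imwrite("pics/c1.png",cv2.resize(a,None,fx=4,fy=3.5,interpolation=cv2.INTER_CUBIC)[:600])
cv2.imwrite("pics/c1.png",cv2.resize(a,(665,595),interpolation=cv2.INTER_CUBIC))
a=cv2.imread("pics/side0.png")[180:384,205:410]
cv2.imwrite("pics/c2.png",cv2.resize(a,(598,595),interpolation=cv2.INTER_CUBIC))
E
```

```text
(no output)
```

View pics/c1.png

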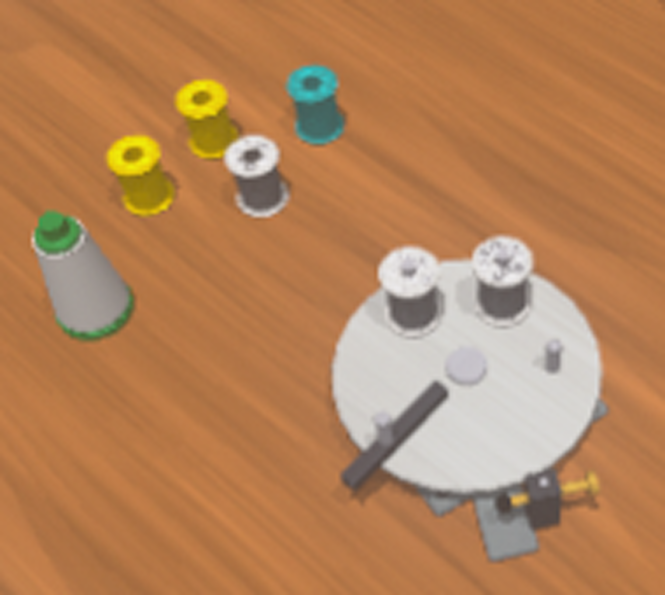

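View pics/c2.png

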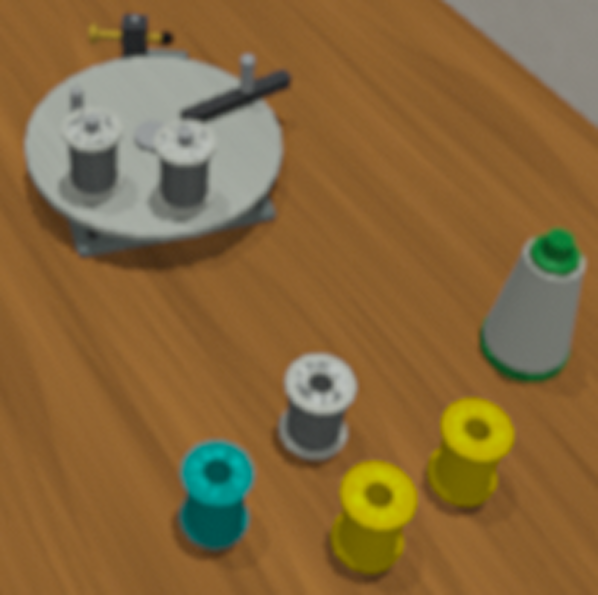

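```bash
cat > h.py <<'E'
import numpy as np,cv2
from plant import ctrl
from scipy.spatial.transform import Rotation as Ro
def ray(cal,uv,pose=None):
    K=cal["mtx"];D=np.array([(cal["k1"]),0,0,0,0.])
    n=((uv[0]-K[0,2])/K[0,0],(uv[1]-K[1,2])/K[1,1]); x=np.array(n)
    for _ in range(30): x=np.array(n)/(1+cal["k1"]*(x@x))
    d=np.array([x[0],x[1],1])
    if pose is None: return -cal["R"].T@cal["t"],cal["R"].T@d
    p,q=pose;R=Ro.from_quat(q).as_matrix();H=cal["hand_eye"]
    return p+R@H[:3,3],R@(H[:3,:3]@d)
def atz(cal,uv,z,pose=None):
    o,d=ray(cal,uv,pose); return o+d*(z-o[2])/d[2]
def proj(cal,X,pose=None):
    X=np.asarray(X,float)
    if pose is None: c=cal["R"]@X+cal["t"]
    else:
        p,q=pose;R=Ro.from_quat(q).as_matrix();H=cal["hand_eye"]
        c=H[:3,:3].T@(R.T@(X-p)-H[:3,3])
    x=c[:2]/c[2]; x=x*(1+cal["k1"]*(x@x)); return x*cal["mtx"][0,0]+cal["mtx"][:2,2]
def tool(dw,q): return Ro.from_quat(q).inv().apply(dw)
def show():
    s=ctrl.get_state(); print("t",round(s["time"],2),"p",s["eef_pos"].round(4),"q",s["qpos"].round(3),"F",s["contact_force"].round(2),"op",round(s["opening"],3)); R=Ro.from_quat(s["tcp_rot"]).as_matrix(); print("toolx",R[:,0].round(3),"y",R[:,1].round(3),"z",R[:,2].round(3)); return s
def snap(name,f):
    s=ctrl.get_state(); im=ctrl.read_camera(name); cv2.imwrite(f"pics/{f}.png",im[:,:,::-1]); np.save(f"pics/{f}.npy",np.r_[s["eef_pos"],s["tcp_rot"]]); return s
E
python3 - <<'E'
from h import *
cs=ctrl.get_calibration("scene");cd=ctrl.get_calibration("side")
S=lambda u,v:(u/3.5+110,v/3.5+95); D=lambda u,v:(u/2.917+205,v/2.917+180)
P={"spool":(.06,S(252,155),D(320,384)),"hub":(.044,S(467,365),D(152,134)),"pin":(.087,S(382,418),D(248,62)),"post":(.075,S(553,345),D(76,96)),"end":(.052,S(350,480),D(287,77)),"blk":(.064,S(541,482),D(134,20)),"tip":(.045,S(503,503),D(168,38)),"cone":(.125,S(53,222),D(558,243))}
W={}
for k,(z,a,b) in P.items():
    x,y=atz(cs,a,z),atz(cd,b,z);W[k]=(x+y)/2;print(k,x.round(4),y.round(4))
h=W["hub"][:2]
for k in W:
    d=W[k][:2]-h;print(k,np.hypot(*d).round(4),np.degrees(np.arctan2(d[1],d[0])).round(1))
show()
E
```

```text
spool [ 0.5348 -0.2732  0.06  ] [ 0.5342 -0.2786  0.06  ]
hub [0.5643 0.012  0.044 ] [0.5634 0.0066 0.044 ]
pin [0.6591 0.0137 0.087 ] [0.657 0.005 0.087]
post [0.5195 0.064  0.075 ] [0.5142 0.0502 0.075 ]
end [0.7017 0.0171 0.052 ] [0.7002 0.0044 0.052 ]
blk [0.6123 0.1306 0.064 ] [0.6135 0.1296 0.064 ]
tip [0.6372 0.1148 0.045 ] [0.6397 0.1114 0.045 ]
cone [ 0.7173 -0.2907  0.125 ] [ 0.713  -0.3001  0.125 ]
spool 0.2867 -95.9
hub 0.0 0.0
pin 0.0942 0.0
post 0.0671 134.5
end 0.1371 0.6
blk 0.1304 67.9
tip 0.1278 54.3
cone 0.3402 -63.6
t 0.15 p [0.2113 0.6405 0.2302] q [ 1.102  0.287  1.578 -0.     1.279 -0.15 ] F [-0.23 -0.57  0.44] op 1.004
toolx [ 0.313  0.95  -0.002] y [ 0.95  -0.313 -0.   ] z [-0.001 -0.002 -1.   ]
```

```bash
python3 - <<'E'
from h import *
cs=ctrl.get_calibration("scene");cd=ctrl.get_calibration("side")
S=lambda u,v:(u/3.5+110,v/3.5+95); D=lambda u,v:(u/2.917+205,v/2.917+180)
sp=np.array([.5345,-.276])
for k,a,b in [("teal",S(312,84),D(217,470)),("y1",S(202,98),D(378,495)),("y2",S(135,155),D(477,430)),("cone",S(53,222),D(558,243))]:
    z=.125 if k=="cone" else .06
    x,y=atz(cs,a,z),atz(cd,b,z);m=(x+y)[:2]/2;d=m-sp;print(k,x,y,np.hypot(*d),np.degrees(np.arctan2(d[1],d[0])))
s=show()
q=s["tcp_rot"]
print(tool(np.array([.50,-.20,.20])-s["eef_pos"],q))
E
```

```text
teal [ 0.43913987 -0.29541566  0.06      ] [ 0.43864019 -0.30006087  0.06      ] 0.09805008295832018 -167.19075955218992
y1 [ 0.51821453 -0.35994749  0.06      ] [ 0.51779133 -0.3655617   0.06      ] 0.08830919066558067 -100.76669599743504
y2 [ 0.60369311 -0.35290774  0.06      ] [ 0.60362517 -0.36039231  0.06      ] 0.10624223874748673 -49.386196087575954
cone [ 0.71728958 -0.29070557  0.125     ] [ 0.7130498  -0.30008101  0.125     ] 0.18170755559506913 -6.126733956102587
t 0.15 p [0.2113 0.6405 0.2302] q [ 1.102  0.287  1.578 -0.     1.279 -0.15 ] F [-0.23 -0.57  0.44] op 1.004
toolx [ 0.313  0.95  -0.002] y [ 0.95  -0.313 -0.   ] z [-0.001 -0.002 -1.   ]
[-0.70763456  0.53760156  0.03141697]
```

```bash
python3 -m jog '[{"grip":0,"xyz":[-0.233,0.381,0],"dr":[0,0,0.466]},{"grip":0,"xyz":[-0.233,0.381,0],"dr":[0,0,0.466]},{"grip":0,"xyz":[-0.233,0.381,0],"dr":[0,0,0.466]},{"grip":0,"xyz":[-0.233,0.381,0],"dr":[0,0,0.466]},{"grip":0,"xyz":[-0.233,0.381,0],"dr":[0,0,0.466]},{"grip":0,"xyz":[-0.233,0.381,0],"dr":[0,0,0.466]},{"grip":0,"xyz":[-0.233,0.381,0],"dr":[0,0,0.466]},{"grip":0,"xyz":[-0.233,0.381,0],"dr":[0,0,0.466]},{"grip":0,"xyz":[-0.233,0.381,0],"dr":[0,0,0.466]},{"grip":0,"xyz":[-0.233,0.381,0],"dr":[0,0,0.466]},{"grip":0,"xyz":[-0.233,0.381,0],"dr":[0,0,0.466]},{"grip":0,"xyz":[-0.233,0.381,0],"dr":[0,0,0.466]}]'; python3 - <<'E'
from h import *
s=show(); print(tool(np.array([.5345,-.276,.16])-s["eef_pos"],s["tcp_rot"]))
E
```

```text
time: 1.15
eef_pos: [0.5035, 0.296, 0.231]
tcp_rot: [0.925, 0.38, 0.0, 0.001]
contact_force: [-0.2, 0.3, -0.1]
opening: 0.999
t 1.15 p [0.5035 0.296  0.231 ] q [ 0.359  0.088  1.806 -0.002  1.247 -0.421] F [-0.22  0.3  -0.14] op 0.999
toolx [ 0.711  0.703 -0.001] y [ 0.703 -0.711  0.002] z [ 0.001 -0.002 -1.   ]
[-0.38024107  0.42829255  0.07209203]
```

```bash
python3 -m jog '[{"grip":0,"xyz":[-0.38,0.428,0.03]},{"grip":0,"xyz":[-0.38,0.428,0.03]},{"grip":0,"xyz":[-0.38,0.428,0.03]},{"grip":0,"xyz":[-0.38,0.428,0.03]},{"grip":0,"xyz":[-0.38,0.428,0.03]},{"grip":0,"xyz":[-0.38,0.428,0.03]},{"grip":0,"xyz":[-0.38,0.428,0.03]},{"grip":0,"xyz":[-0.38,0.428,0.03]},{"grip":0,"xyz":[-0.38,0.428,0.03]},{"grip":0,"xyz":[-0.38,0.428,0.03]},{"grip":0,"xyz":[-0.38,0.428,0.03]},{"grip":0,"xyz":[-0.38,0.428,0.03]}]';python3 -m jog '[{"grip":0,"xyz":[-0.06,0.06,0.03]},{"grip":0,"xyz":[-0.06,0.06,0.04]},{"grip":0,"xyz":[-0.06,0.06,0.04]},{"grip":0,"xyz":[-0.06,0.06,0.04]}]'; python3 - <<'E'
from h import *
s=show();snap("wrist","w1")
E
```

```text
t 1.15 p [0.5035 0.296  0.231 ] q [ 0.359  0.088  1.806 -0.002  1.247 -0.421] F [-0.22  0.3  -0.14] op 0.999
toolx [ 0.711  0.703 -0.001] y [ 0.703 -0.711  0.002] z [ 0.001 -0.002 -1.   ]invalid input at $[0]: expected keys grip, xyz, dr
invalid input at $[0]: expected keys grip, xyz, dr
```

View pics/w1.png

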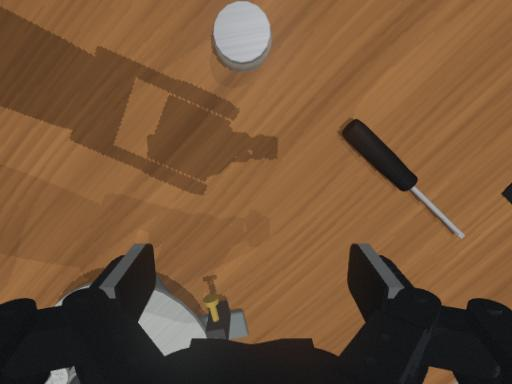

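```bash
python3 -m jog '[{"grip":0,"xyz":[-0.38,0.428,0.03],"dr":[0,0,0]},{"grip":0,"xyz":[-0.38,0.428,0.03],"dr":[0,0,0]},{"grip":0,"xyz":[-0.38,0.428,0.03],"dr":[0,0,0]},{"grip":0,"xyz":[-0.38,0.428,0.03],"dr":[0,0,0]},{"grip":0,"xyz":[-0.38,0.428,0.03],"dr":[0,0,0]},{"grip":0,"xyz":[-0.38,0.428,0.03],"dr":[0,0,0]},{"grip":0,"xyz":[-0.38,0.428,0.03],"dr":[0,0,0]},{"grip":0,"xyz":[-0.38,0.428,0.03],"dr":[0,0,0]},{"grip":0,"xyz":[-0.38,0.428,0.03],"dr":[0,0,0]},{"grip":0,"xyz":[-0.38,0.428,0.03],"dr":[0,0,0]},{"grip":0,"xyz":[-0.38,0.428,0.03],"dr":[0,0,0]},{"grip":0,"xyz":[-0.38,0.428,0.03],"dr":[0,0,0]}]'; python3 - <<'E'
from h import *
s=show();snap("wrist","w1")
print(tool(np.array([.5345,-.276,.14])-s["eef_pos"],s["tcp_rot"]))
c=ctrl.get_calibration("wrist");print(proj(c,[.5345,-.276,.06],(s["eef_pos"],s["tcp_rot"])))
E
```

```text
time: 2.2
eef_pos: [0.5301, -0.1986, 0.2049]
tcp_rot: [0.924, 0.384, 0.0, -0.0]
contact_force: [0.9, 1.1, -0.4]
opening: 0.996
t 2.2 p [ 0.5301 -0.1986  0.2049] q [-5.380e-01  7.100e-02  1.873e+00  1.000e-03  1.198e+00 -1.326e+00] F [ 0.86  1.14 -0.41] op 0.996
toolx [0.706 0.708 0.001] y [ 0.708 -0.706 -0.   ] z [ 0.     0.001 -1.   ]
[-0.05177219  0.05773766  0.06487948]
[197.64649524 237.54047393]
```

View pics/w1.png

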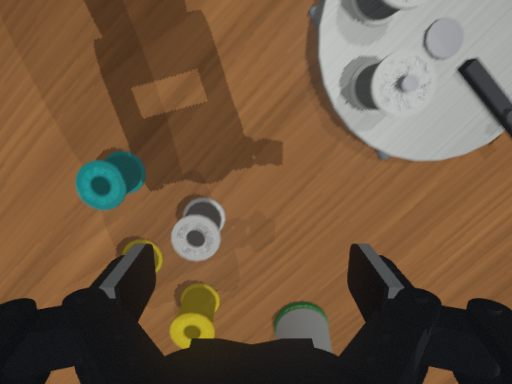

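```bash
python3 - <<'E'
from h import *
c=ctrl.get_calibration("wrist");a=np.load("pics/w1.npy");p=(a[:3],a[3:])
print("spool",atz(c,(196,238.5),.06,p),"hub",atz(c,(445,39),.044,p))
E
python3 -m jog '[{"grip":0,"xyz":[-0.03,0.03,0.02],"dr":[0,0,0]},{"grip":0,"xyz":[-0.052,0.058,0.05],"dr":[0,0,0]},{"grip":0,"xyz":[-0.052,0.058,0.08],"dr":[0,0,0]},{"grip":0,"xyz":[-0.052,0.058,0.09],"dr":[0,0,0]},{"grip":0,"xyz":[-0.052,0.058,0.09],"dr":[0,0,0]},{"grip":0,"xyz":[-0.052,0.058,0.09],"dr":[0,0,0]}]'
python3 - <<'E'
from h import *
s=show();snap("wrist","w2")
c=ctrl.get_calibration("wrist");print(proj(c,[.5345,-.276,.06],(s["eef_pos"],s["tcp_rot"])))
E
```

```text
spool [ 0.53406109 -0.27785492  0.06      ] hub [0.56271997 0.00704262 0.044     ]
time: 2.75
eef_pos: [0.5345, -0.274, 0.1149]
tcp_rot: [0.923, 0.384, -0.0, -0.001]
contact_force: [-0.2, -0.2, -0.1]
opening: 1.0
t 2.75 p [ 0.5345 -0.274   0.1149] q [-0.643  0.247  1.851  0.     1.046 -1.43 ] F [-0.17 -0.23 -0.06] op 1.0
toolx [0.706 0.709 0.   ] y [ 0.709 -0.706 -0.002] z [-0.001  0.002 -1.   ]
[250.05015969 213.38995548]
```

View pics/w2.png

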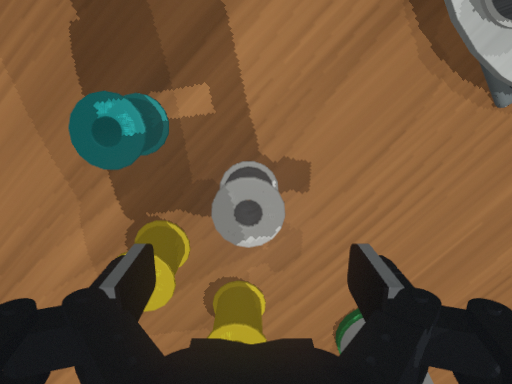

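The spool's top is at (248,212) in the wrist picture and agrees with the other views within 1–2 mm. I'll descend and grip the barrel.

```bash
python3 -m jog '[{"grip":0,"xyz":[-0.002,0.0015,0.03],"dr":[0,0,0]},{"grip":0,"xyz":[-0.002,0.0015,0.06],"dr":[0,0,0]},{"grip":0,"xyz":[-0.002,0.0015,0.09],"dr":[0,0,0]},{"grip":0,"xyz":[-0.002,0.0015,0.102],"dr":[0,0,0]},{"grip":0,"xyz":[-0.002,0.0015,0.102],"dr":[0,0,0]},{"grip":0.6,"xyz":[-0.002,0.0015,0.102],"dr":[0,0,0]},{"grip":0.6,"xyz":[-0.002,0.0015,0.102],"dr":[0,0,0]},{"grip":0.7,"xyz":[-0.002,0.0015,0.102],"dr":[0,0,0]},{"grip":0.8,"xyz":[-0.002,0.0015,0.102],"dr":[0,0,0]},{"grip":0.8,"xyz":[-0.002,0.0015,0.102],"dr":[0,0,0]},{"grip":0.8,"xyz":[-0.002,0.0015,0.102],"dr":[0,0,0]},{"grip":0.8,"xyz":[-0.002,0.0015,0.102],"dr":[0,0,0]}]' 30
python3 - <<'E'
from h import *
s=show();snap("wrist","w3")
E
```

```text
time: 3.8
eef_pos: [0.536, -0.2796, 0.0161]
tcp_rot: [0.924, 0.383, 0.001, 0.002]
contact_force: [-1.1, 0.7, 7.3]
opening: 0.544
t 3.8 p [ 0.536  -0.2796  0.0161] q [-0.649  0.393  1.876  0.     0.867 -1.435] F [-1.14  0.68  7.3 ] op 0.544
toolx [0.707 0.707 0.001] y [ 0.707 -0.707  0.005] z [ 0.004 -0.003 -1.   ]
```

View pics/w3.png

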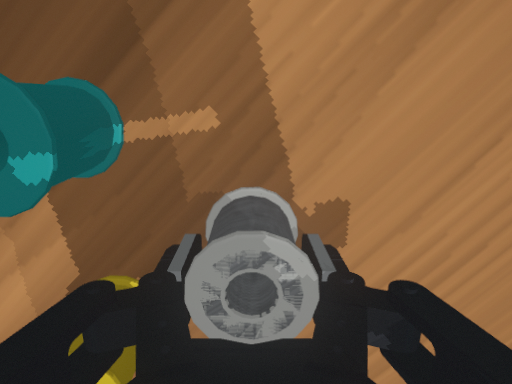

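```bash
python3 -m jog '[{"grip":0.8,"xyz":[0,0,0],"dr":[0,0,0]},{"grip":0.8,"xyz":[0,0,0],"dr":[0,0,0]},{"grip":0.8,"xyz":[0,0,0],"dr":[0,0,0]}]'
python3 - <<'E'
from h import *
s=show();snap("side","s3")
a=cv2.imread("pics/s3.png")[240:384,230:410]
cv2.imwrite("pics/s3c.png",cv2.resize(a,(720,576),interpolation=cv2.INTER_CUBIC))
E
```

```text
time: 4.1
eef_pos: [0.536, -0.2796, 0.0161]
tcp_rot: [0.924, 0.383, 0.001, 0.002]
contact_force: [-0.3, 0.6, 6.8]
opening: 0.543
t 4.1 p [ 0.536  -0.2796  0.0161] q [-0.649  0.393  1.876  0.     0.867 -1.435] F [-0.29  0.58  6.8 ] op 0.543
toolx [0.707 0.708 0.001] y [ 0.708 -0.707  0.005] z [ 0.004 -0.003 -1.   ]
```

View pics/s3c.png

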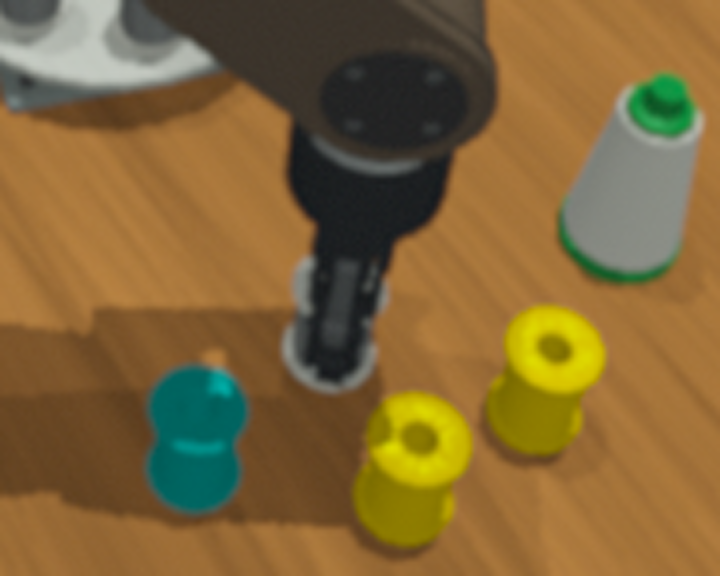

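Opening 46 mm plus 7 N upward suggests that the pad edges caught the flange. I'll reopen, go about 6 mm lower and regrip.

```bash
python3 -m jog '[{"grip":0.2,"xyz":[0,0,0],"dr":[0,0,0]},{"grip":0.2,"xyz":[0,0,0],"dr":[0,0,0]},{"grip":0.2,"xyz":[0,0,0.0],"dr":[0,0,0]},{"grip":0.2,"xyz":[0,0,0.006],"dr":[0,0,0]},{"grip":0.2,"xyz":[0,0,0.006],"dr":[0,0,0]}]' 
python3 -c "
from h import *
show()"
python3 -m jog '[{"grip":0.6,"xyz":[0,0,0],"dr":[0,0,0]},{"grip":0.6,"xyz":[0,0,0],"dr":[0,0,0]},{"grip":0.8,"xyz":[0,0,0],"dr":[0,0,0]},{"grip":0.8,"xyz":[0,0,0],"dr":[0,0,0]},{"grip":0.8,"xyz":[0,0,0],"dr":[0,0,0]},{"grip":0.8,"xyz":[0,0,0],"dr":[0,0,0]},{"grip":0.8,"xyz":[0,0,0],"dr":[0,0,0]}]'
python3 -c "
from h import *
show()"
```

```text
time: 4.57
eef_pos: [0.5332, -0.2778, 0.0057]
tcp_rot: [0.924, 0.383, -0.001, -0.001]
contact_force: [-0.3, 1.1, -0.0]
opening: 0.801
t 4.57 p [ 0.5332 -0.2778  0.0057] q [-0.649  0.407  1.881 -0.     0.855 -1.435] F [-0.35  1.08 -0.03] op 0.801
toolx [ 0.707  0.707 -0.   ] y [ 0.707 -0.707 -0.002] z [-0.002  0.001 -1.   ]
time: 5.15
eef_pos: [0.5341, -0.2784, 0.0071]
tcp_rot: [0.924, 0.383, -0.0, -0.0]
contact_force: [-0.2, -0.8, -1.1]
opening: 0.547
t 5.15 p [ 0.5341 -0.2784  0.0071] q [-0.649  0.406  1.88  -0.     0.856 -1.435] F [-0.17 -0.83 -1.05] op 0.547
toolx [ 0.707  0.708 -0.   ] y [ 0.708 -0.707 -0.   ] z [-0.  0. -1.]
```

```bash
python3 -m jog '[{"grip":0.8,"xyz":[0,0,-0.01],"dr":[0,0,0]},{"grip":0.8,"xyz":[0,0,-0.03],"dr":[0,0,0]},{"grip":0.8,"xyz":[0,0,-0.06],"dr":[0,0,0]},{"grip":0.8,"xyz":[0,0,-0.09],"dr":[0,0,0]},{"grip":0.8,"xyz":[0,0,-0.12],"dr":[0,0,0]},{"grip":0.8,"xyz":[0,0,-0.15],"dr":[0,0,0]},{"grip":0.8,"xyz":[0,0,-0.15],"dr":[0,0,0]}]'
python3 - <<'E'
from h import *
s=show();snap("side","s4");snap("wrist","w4")
a=cv2.imread("pics/s4.png")[200:344,220:400]
cv2.imwrite("pics/s4c.png",cv2.resize(a,(720,576),interpolation=cv2.INTER_CUBIC))
E
```

```text
time: 5.73
eef_pos: [0.5378, -0.2809, 0.1663]
tcp_rot: [0.924, 0.383, 0.004, 0.006]
contact_force: [0.8, -1.0, 0.6]
opening: 0.545
t 5.73 p [ 0.5378 -0.2809  0.1663] q [-0.648  0.191  1.814  0.     1.122 -1.435] F [ 0.79 -0.99  0.63] op 0.545
toolx [0.706 0.708 0.002] y [ 0.708 -0.706  0.014] z [ 0.012 -0.009 -1.   ]
```

View pics/s4c.png

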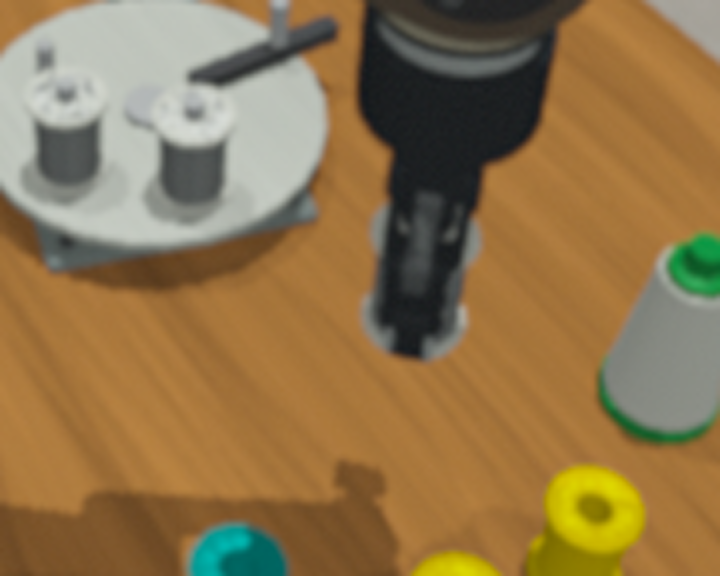

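View pics/w4.png

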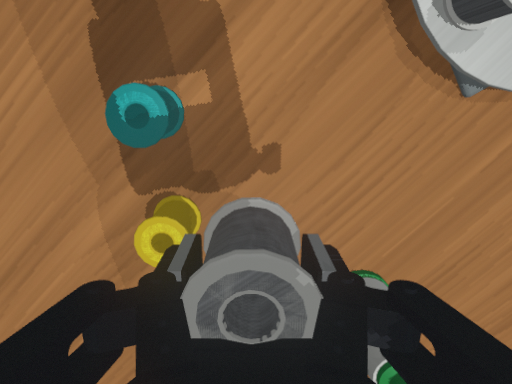

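```bash
python3 - <<'E'
from h import *
c=ctrl.get_calibration("wrist");I=(np.zeros(3),np.array([0,0,0,1.]))
for y in(-.003,0,.003): print(y,proj(c,[0,y,-.053],I),proj(c,[.024,y,-.053],I),proj(c,[0,y-.024,.003],I))
a=cv2.imread("pics/w4.png")[185:384,150:350]
cv2.imwrite("pics/w4c.png",cv2.resize(a,(600,597),interpolation=cv2.INTER_CUBIC))
E
```

```text
-0.003 [253.45741926 311.76511997] [327.6143971  311.53925402] [252.76250008 192.85402827]
0 [253.43089332 319.62730791] [326.96685037 319.38705712] [252.7489513 199.0105798]
0.003 [253.40470508 327.35197662] [326.32648892 327.09806686] [252.73550361 205.10161047]
```

View pics/w4c.png

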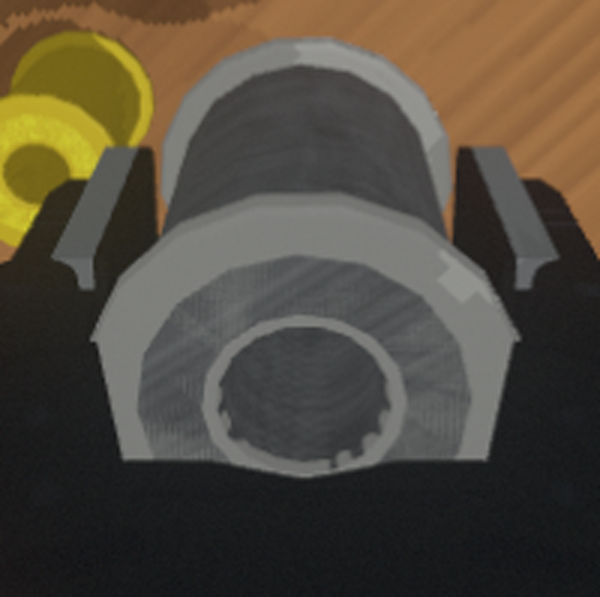

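```bash
python3 -m jog '[{"grip":0.8,"xyz":[0.01,-0.01,0],"dr":[0,0,0.08]},{"grip":0.8,"xyz":[0.028,-0.032,0],"dr":[0,0,0.16]},{"grip":0.8,"xyz":[0.046,-0.053,0],"dr":[0,0,0.24]},{"grip":0.8,"xyz":[0.065,-0.074,0],"dr":[0,0,0.32]},{"grip":0.8,"xyz":[0.083,-0.095,0],"dr":[0,0,0.40]},{"grip":0.8,"xyz":[0.102,-0.116,0],"dr":[0,0,0.48]},{"grip":0.8,"xyz":[0.120,-0.138,0],"dr":[0,0,0.56]},{"grip":0.8,"xyz":[0.138,-0.158,0],"dr":[0,0,0.64]},{"grip":0.8,"xyz":[0.156,-0.179,0],"dr":[0,0,0.72]},{"grip":0.8,"xyz":[0.168,-0.192,0],"dr":[0,0,0.785]},{"grip":0.8,"xyz":[0.172,-0.197,0],"dr":[0,0,0.785]},{"grip":0.8,"xyz":[0.172,-0.197,0],"dr":[0,0,0.785]}]'
python3 - <<'E'
from h import *
s=show();snap("wrist","w5")
E
```

```text
time: 6.83
eef_pos: [0.515, -0.0161, 0.1555]
tcp_rot: [1.0, 0.003, -0.002, -0.0]
contact_force: [0.5, -1.1, -0.2]
opening: 0.547
t 6.83 p [ 0.515  -0.0161  0.1555] q [-0.228  0.012  2.03  -0.     1.102 -0.233] F [ 0.48 -1.05 -0.17] op 0.547
toolx [ 1.     0.005 -0.003] y [ 0.005 -1.    -0.001] z [-0.003  0.001 -1.   ]
```

View pics/w5.png

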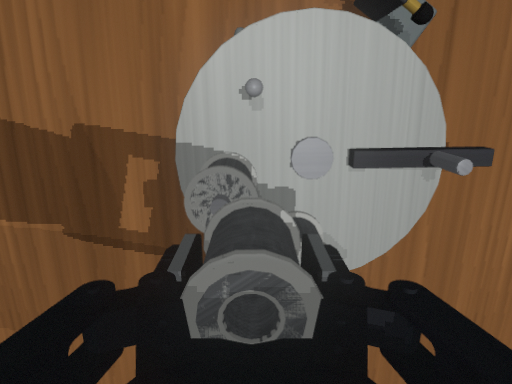

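```bash
python3 - <<'E'
from h import *
a=cv2.imread("pics/w5.png")
cv2.imwrite("pics/w5a.png",cv2.resize(a[50:130,200:300],(750,600),interpolation=cv2.INTER_CUBIC))
cv2.imwrite("pics/w5b.png",cv2.resize(a[0:200,260:512],(756,600),interpolation=cv2.INTER_CUBIC))
E
```

```text
(no output)
```

View pics/w5a.png

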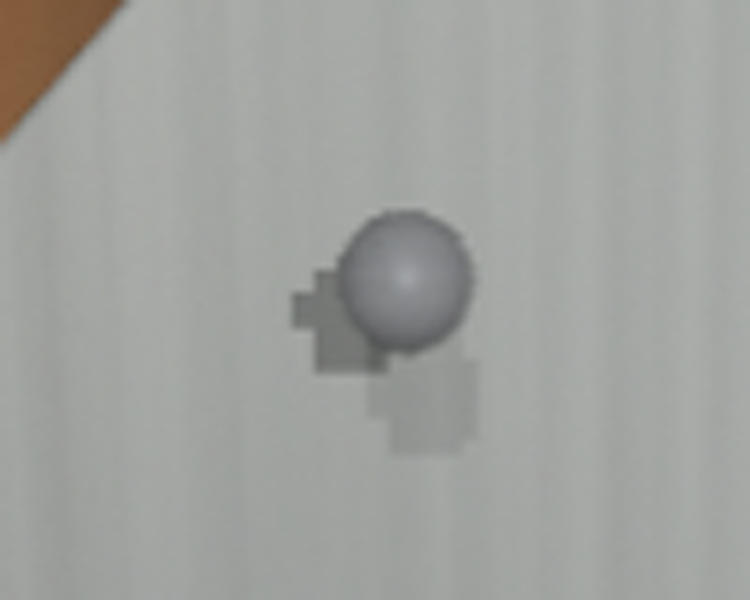

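View pics/w5b.png

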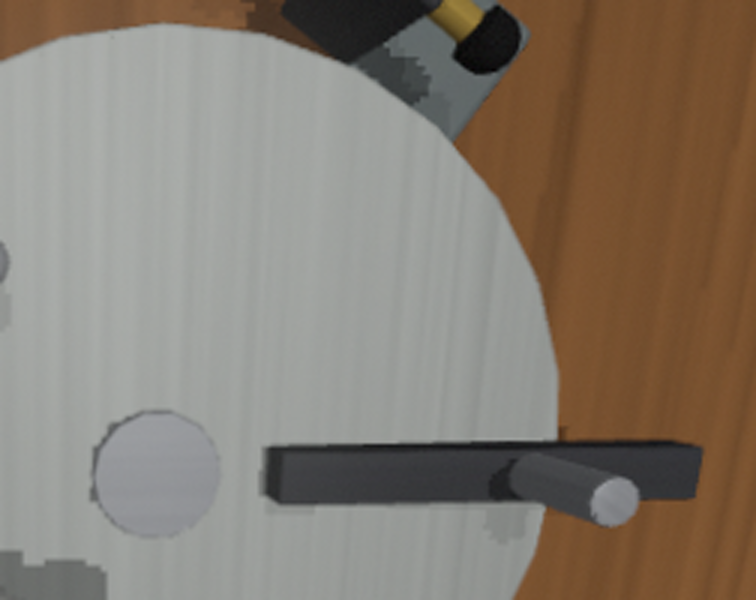

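```bash
python3 - <<'E'
from h import *
c=ctrl.get_calibration("wrist");a=np.load("pics/w5.npy");p=(a[:3],a[3:])
W={}
for k,uv,z in [("post",(254,87.6),.070),("hub",(312.3,158),.044),("pin",(464.7,167.3),.087),("end",(492,157.3),.052),("tip",(428,19),.045)]:
    W[k]=atz(c,uv,z,p)[:2]
for k in W:
    d=W[k]-W["hub"];print(k,W[k].round(4),np.hypot(*d).round(4),np.degrees(np.arctan2(d[1],d[0])).round(2))
th=np.mean([np.arctan2(*(W[k]-W["hub"])[::-1]) for k in("pin","end")]);print(np.degrees(th))
h=W["hub"];print("post from hub",h+.07*np.array([np.cos(th+np.radians(130)),np.sin(th+np.radians(130))]))
s=show()
E
```

```text
post [0.5157 0.0604] 0.0697 131.9
hub [0.5622 0.0085] 0.0 0.0
pin [0.6572 0.0106] 0.0951 1.24
end [0.7013 0.0119] 0.1392 1.39
tip [0.6401 0.1102] 0.1282 52.55
1.3182697775790888
post from hub [0.51599149 0.06107266]
t 6.88 p [ 0.5155 -0.0172  0.156 ] q [-2.300e-01  1.200e-02  2.029e+00 -1.000e-03  1.102e+00 -2.340e-01] F [-0.43  0.9  -0.71] op 0.541
toolx [ 1.     0.004 -0.002] y [ 0.004 -1.     0.   ] z [-0.002 -0.    -1.   ]
```

```bash
python3 -m jog '[{"grip":0.8,"xyz":[0.001,-0.015,0],"dr":[0,0,0]},{"grip":0.8,"xyz":[0.001,-0.035,0],"dr":[0,0,0]},{"grip":0.8,"xyz":[0.001,-0.055,0],"dr":[0,0,0]},{"grip":0.8,"xyz":[0.001,-0.070,0.0],"dr":[0,0,0]},{"grip":0.8,"xyz":[0.001,-0.0755,0.0],"dr":[0,0,0]},{"grip":0.8,"xyz":[0.001,-0.0755,0.01],"dr":[0,0,0]},{"grip":0.8,"xyz":[0.001,-0.0755,0.03],"dr":[0,0,0]},{"grip":0.8,"xyz":[0.001,-0.0755,0.05],"dr":[0,0,0]},{"grip":0.8,"xyz":[0.001,-0.0755,0.06],"dr":[0,0,0]},{"grip":0.8,"xyz":[0.001,-0.0755,0.06],"dr":[0,0,0]},{"grip":0.8,"xyz":[0.001,-0.0755,0.06],"dr":[0,0,0]}]'
python3 - <<'E'
from h import *
show();snap("scene","sc6");show();snap("side","sd6");snap("wrist","w6");show()
a=cv2.imread("pics/sc6.png")[125:265,190:330];b=cv2.imread("pics/sd6.png")[160:300,190:330]
cv2.imwrite("pics/c6.png",np.hstack([cv2.resize(x,(400,400),interpolation=cv2.INTER_CUBIC) for x in(a,b)]))
E
```

```text
time: 7.8
eef_pos: [0.5169, 0.0572, 0.0963]
tcp_rot: [1.0, 0.0, -0.001, 0.0]
contact_force: [0.3, 0.1, -0.6]
opening: 0.544
t 7.8 p [0.5169 0.0572 0.0963] q [-0.085  0.104  2.056 -0.     0.984 -0.085] F [ 0.34  0.07 -0.64] op 0.544
toolx [ 1.     0.    -0.002] y [ 0. -1.  0.] z [-0.002 -0.    -1.   ]
t 7.85 p [0.5177 0.0573 0.0975] q [-0.085  0.103  2.055 -0.     0.983 -0.085] F [ 0.85 -0.07 -1.86] op 0.545
toolx [1. 0. 0.] y [ 0. -1.  0.] z [ 0. -0. -1.]
t 7.95 p [0.5183 0.0576 0.0984] q [-0.084  0.102  2.054 -0.     0.983 -0.085] F [-0.19  1.37 -0.15] op 0.547
toolx [1.    0.001 0.002] y [ 0.001 -1.     0.   ] z [ 0.002 -0.    -1.   ]
```

View pics/c6.png

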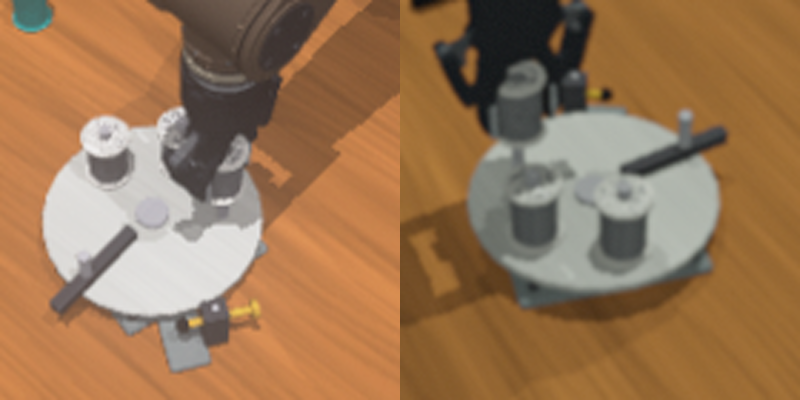

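View pics/w6.png

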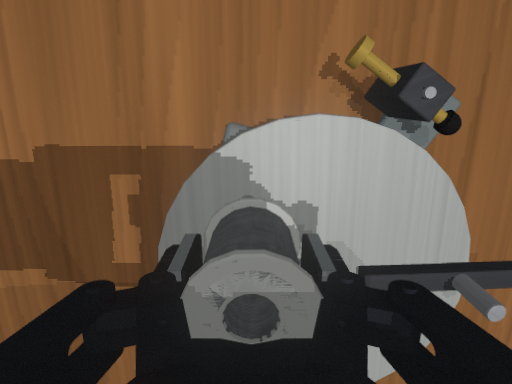

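```bash
python3 -m jog '[{"grip":0.8,"xyz":[0,0,0],"dr":[0,0,0]},{"grip":0.8,"xyz":[0,0,0],"dr":[0,0,0]},{"grip":0.8,"xyz":[0,0,0],"dr":[0,0,0]},{"grip":0.8,"xyz":[0,0,0],"dr":[0,0,0]}]'
python3 - <<'E'
from h import *
snap("wrist","w7");show();snap("side","sd7");show()
a=cv2.imread("pics/w7.png")
cv2.imwrite("pics/w7a.png",cv2.resize(a[240:340,340:512],(774,450),interpolation=cv2.INTER_CUBIC))
b=cv2.imread("pics/sd7.png")[170:230,210:270]
cv2.imwrite("pics/sd7c.png",cv2.resize(b,(600,600),interpolation=cv2.INTER_CUBIC))
E
```

```text
time: 8.28
eef_pos: [0.5175, 0.0581, 0.0976]
tcp_rot: [1.0, 0.001, 0.0, 0.0]
contact_force: [0.6, 0.4, -1.0]
opening: 0.545
t 8.33 p [0.5174 0.0581 0.0974] q [-0.083  0.103  2.055 -0.     0.983 -0.084] F [ 0.28  0.05 -1.44] op 0.547
toolx [1.    0.001 0.001] y [ 0.001 -1.     0.   ] z [ 0.001 -0.    -1.   ]
t 8.38 p [0.5173 0.0581 0.0973] q [-0.083  0.103  2.055 -0.     0.983 -0.084] F [-0.3   0.96 -1.05] op 0.545
toolx [1.    0.001 0.   ] y [ 0.001 -1.     0.   ] z [ 0. -0. -1.]
```

View pics/w7a.png

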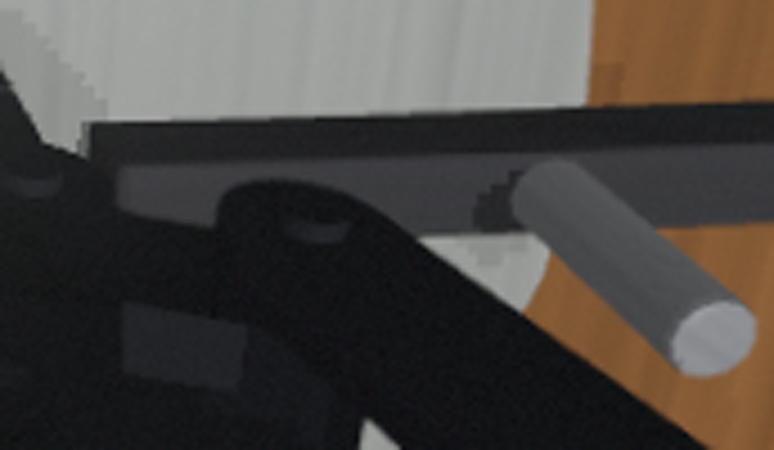

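View pics/sd7c.png

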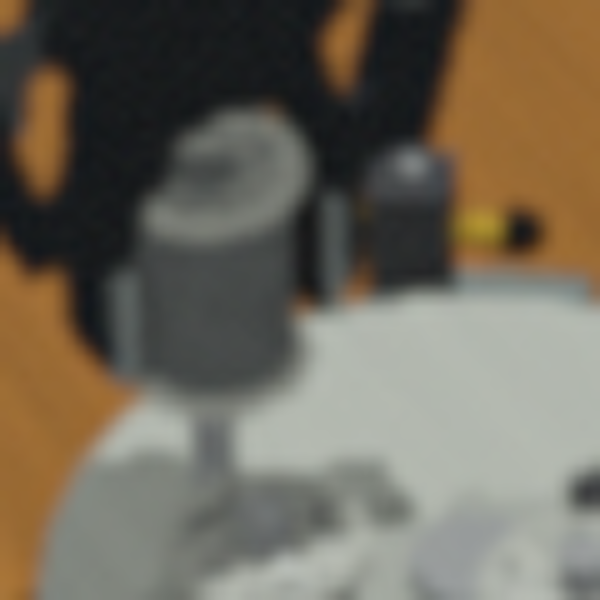

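```bash
python3 - <<'E'
from h import *
c=ctrl.get_calibration("wrist");a=np.load("pics/w7.npy");p=(a[:3],a[3:])
pin=atz(c,(498.7,315.1),.087,p);post=pin[:2]-np.array([.1412,-.0504])
print(pin,post,post-a[:2])
E
```

```text
[0.65751    0.01054852 0.087     ] [0.51631    0.06094852] [-0.00115215  0.0028527 ]
```

```bash
python3 -m jog '[{"grip":0.8,"xyz":[-0.001,-0.0015,0],"dr":[0,0,0]},{"grip":0.8,"xyz":[-0.001,-0.0015,0.005],"dr":[0,0,0]},{"grip":0.8,"xyz":[-0.001,-0.0015,0.01],"dr":[0,0,0]},{"grip":0.8,"xyz":[-0.001,-0.0015,0.015],"dr":[0,0,0]},{"grip":0.8,"xyz":[-0.001,-0.0015,0.018],"dr":[0,0,0]},{"grip":0.8,"xyz":[-0.001,-0.0015,0.021],"dr":[0,0,0]},{"grip":0.8,"xyz":[-0.001,-0.0015,0.021],"dr":[0,0,0]},{"grip":0.8,"xyz":[-0.001,-0.0015,0.021],"dr":[0,0,0]}]'
```

```text
time: 9.05
eef_pos: [0.5161, 0.0595, 0.0758]
tcp_rot: [1.0, 0.0, -0.0, -0.0]
contact_force: [-1.0, -0.4, -0.2]
opening: 0.549
```

```bash
python3 -m jog '[{"grip":0.8,"xyz":[0,0,0.004],"dr":[0,0,0]},{"grip":0.8,"xyz":[0,0,0.008],"dr":[0,0,0]},{"grip":0.8,"xyz":[0,0,0.012],"dr":[0,0,0]},{"grip":0.8,"xyz":[0,0,0.016],"dr":[0,0,0]},{"grip":0.8,"xyz":[0,0,0.016],"dr":[0,0,0]},{"grip":0.8,"xyz":[0,0,0.016],"dr":[0,0,0]}]'
```

```text
time: 9.55
eef_pos: [0.5159, 0.0596, 0.0597]
tcp_rot: [1.0, 0.0, -0.001, -0.0]
contact_force: [-0.5, 0.2, -0.7]
opening: 0.547
```

```bash
python3 -m jog '[{"grip":0.8,"xyz":[0,0,0.004],"dr":[0,0,0]},{"grip":0.8,"xyz":[0,0,0.008],"dr":[0,0,0]},{"grip":0.8,"xyz":[0,0,0.011],"dr":[0,0,0]},{"grip":0.8,"xyz":[0,0,0.013],"dr":[0,0,0]},{"grip":0.8,"xyz":[0,0,0.0145],"dr":[0,0,0]},{"grip":0.8,"xyz":[0,0,0.0145],"dr":[0,0,0]},{"grip":0.8,"xyz":[0,0,0.0145],"dr":[0,0,0]}]'
```

```text
time: 10.13
eef_pos: [0.5162, 0.0595, 0.0456]
tcp_rot: [1.0, 0.0, -0.0, 0.0]
contact_force: [0.7, 2.0, -0.1]
opening: 0.541
```

```bash
python3 -m jog '[{"grip":0.3,"xyz":[0,0,0],"dr":[0,0,0]},{"grip":0.2,"xyz":[0,0,0],"dr":[0,0,0]},{"grip":0.1,"xyz":[0,0,0],"dr":[0,0,0]},{"grip":0.1,"xyz":[0,0,0],"dr":[0,0,0]},{"grip":0.1,"xyz":[0,0,-0.02],"dr":[0,0,0]},{"grip":0.1,"xyz":[0,0,-0.05],"dr":[0,0,0]},{"grip":0.1,"xyz":[0,0,-0.085],"dr":[0,0,0]},{"grip":0.1,"xyz":[0,0,-0.12],"dr":[0,0,0]},{"grip":0.1,"xyz":[0,0,-0.12],"dr":[0,0,0]},{"grip":0.1,"xyz":[0,0,-0.12],"dr":[0,0,0]}]'
python3 - <<'E'
from h import *
snap("side","sd8");snap("wrist","w8");s=show()
b=cv2.imread("pics/sd8.png")[170:290,200:320]
cv2.imwrite("pics/c8.png",np.hstack([cv2.resize(b,(384,384),interpolation=cv2.INTER_CUBIC),cv2.imread("pics/w8.png")[:,60:460]]))
E
```

```text
time: 10.97
eef_pos: [0.5182, 0.0594, 0.169]
tcp_rot: [1.0, 0.001, 0.003, 0.0]
contact_force: [0.7, 0.8, -0.8]
opening: 0.9
t 11.07 p [0.5157 0.0596 0.165 ] q [-0.081  0.008  2.015 -0.     1.119 -0.082] F [ 0.02  0.23 -1.06] op 0.902
toolx [ 1.     0.001 -0.001] y [ 0.001 -1.    -0.   ] z [-0.001  0.    -1.   ]
```

View pics/c8.png

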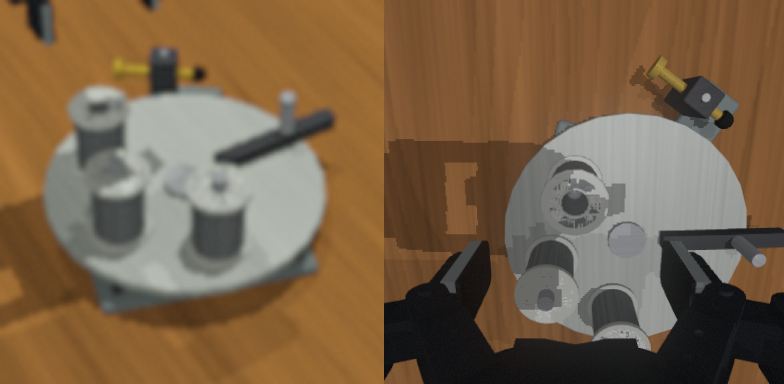

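```bash
python3 -m jog '[{"grip":1,"xyz":[0.03,0.02,0],"dr":[0,0,0]},{"grip":1,"xyz":[0.06,0.04,0],"dr":[0,0,0]},{"grip":1,"xyz":[0.09,0.06,0],"dr":[0,0,0]},{"grip":1,"xyz":[0.12,0.08,0],"dr":[0,0,0]},{"grip":1,"xyz":[0.142,0.0946,0],"dr":[0,0,0]},{"grip":1,"xyz":[0.142,0.0946,0],"dr":[0,0,0]},{"grip":1,"xyz":[0.142,0.0946,0.0],"dr":[0,0,0]}]'
python3 - <<'E'
from h import *
snap("wrist","w9");s=show()
E
```

```text
time: 11.65
eef_pos: [0.6576, -0.0356, 0.1625]
tcp_rot: [1.0, -0.0, -0.002, -0.001]
contact_force: [0.5, 0.3, 0.1]
opening: 0.006
t 11.7 p [ 0.6569 -0.0347  0.1628] q [-0.207  0.312  1.675  0.     1.161 -0.207] F [-0.43 -0.33 -0.75] op 0.001
toolx [ 1.     0.    -0.005] y [ 0.    -1.    -0.001] z [-0.005  0.001 -1.   ]
```

View pics/w9.png

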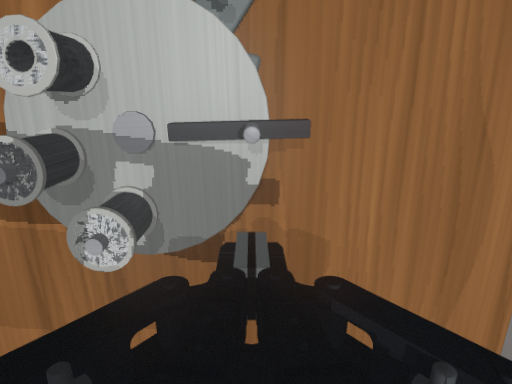

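```bash
python3 -m jog '[{"grip":1,"xyz":[0,0,0.025],"dr":[0,0,0]},{"grip":1,"xyz":[0,0,0.055],"dr":[0,0,0]},{"grip":1,"xyz":[0,0,0.08],"dr":[0,0,0]},{"grip":1,"xyz":[0,0,0.1],"dr":[0,0,0]},{"grip":1,"xyz":[0,0,0.1],"dr":[0,0,0]},{"grip":1,"xyz":[0,0,0.1],"dr":[0,0,0]},{"grip":1,"xyz":[0,0,0.1],"dr":[0,0,0]},{"grip":1,"xyz":[0,0,0.1],"dr":[0,0,0]}]'
python3 - <<'E'
from h import *
snap("wrist","w10");s=show()
E
```

```text
time: 12.37
eef_pos: [0.6595, -0.0348, 0.0681]
tcp_rot: [1.0, 0.001, 0.002, 0.0]
contact_force: [-0.2, 0.4, -0.1]
opening: -0.002
t 12.42 p [ 0.6596 -0.0349  0.0681] q [-0.206  0.422  1.72  -0.     0.995 -0.208] F [-0.03  0.53  0.6 ] op 0.005
toolx [1.    0.001 0.004] y [ 0.001 -1.     0.001] z [ 0.004 -0.001 -1.   ]
```

View pics/w10.png

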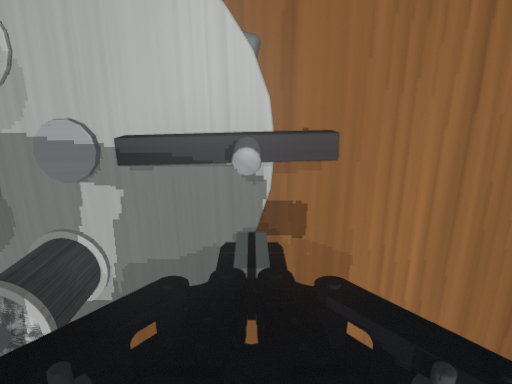

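```bash
python3 -m jog '[{"grip":1,"xyz":[-0.002,-0.008,0.003],"dr":[0,0,0]},{"grip":1,"xyz":[-0.002,-0.016,0.005],"dr":[0,0,0]},{"grip":1,"xyz":[-0.002,-0.020,0.005],"dr":[0,0,0]},{"grip":1,"xyz":[-0.002,-0.022,0.005],"dr":[0,0,0]},{"grip":1,"xyz":[-0.002,-0.024,0.005],"dr":[0,0,0]},{"grip":1,"xyz":[-0.002,-0.026,0.005],"dr":[0,0,0]},{"grip":1,"xyz":[-0.002,-0.028,0.005],"dr":[0,0,0]},{"grip":1,"xyz":[-0.002,-0.030,0.005],"dr":[0,0,0]}]'
python3 - <<'E'
from h import *
s=show();snap("wrist","w11");s=show()
E
```

```text
time: 13.08
eef_pos: [0.6564, -0.0053, 0.0607]
tcp_rot: [1.0, 0.001, 0.0, 0.001]
contact_force: [-0.4, -3.9, 0.1]
opening: 0.004
t 13.08 p [ 0.6564 -0.0053  0.0607] q [-1.620e-01  4.260e-01  1.731e+00 -1.000e-03  9.840e-01 -1.630e-01] F [-0.4  -3.9   0.14] op 0.004
toolx [1.    0.001 0.   ] y [ 0.001 -1.     0.001] z [ 0.    -0.001 -1.   ]
t 13.13 p [ 0.6564 -0.0051  0.0607] q [-1.620e-01  4.260e-01  1.731e+00 -1.000e-03  9.840e-01 -1.620e-01] F [-0.68 -1.37 -0.33] op -0.003
toolx [1.    0.001 0.   ] y [ 0.001 -1.     0.001] z [ 0.    -0.001 -1.   ]
```

View pics/w11.png

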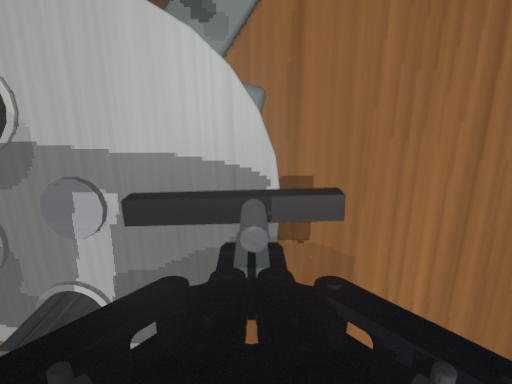

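```bash
python3 - <<'E'
from h import *
a=cv2.imread("pics/w8.png")[40:150,320:430];cv2.imwrite("pics/w8z.png",cv2.resize(a,(600,600),interpolation=cv2.INTER_CUBIC))
c=ctrl.get_calibration("wrist");a=np.load("pics/w11.npy");p=(a[:3],a[3:])
print(atz(c,(253.5,238),.087,p),atz(c,(71,208),.044,p))
a=np.load("pics/w9.npy");p=(a[:3],a[3:]);print(atz(c,(133,132),.044,p),a[:3])
a=np.load("pics/w8.npy");p=(a[:3],a[3:]);print(atz(c,(303,239.5),.044,p))
E
```

```text
[0.65681024 0.01132214 0.087     ] [0.56164918 0.0088449  0.044     ]
[0.56208354 0.00858263 0.044     ] [ 0.65760262 -0.03555824  0.16250411]
[0.56231389 0.00917911 0.044     ]
```

View pics/w8z.png

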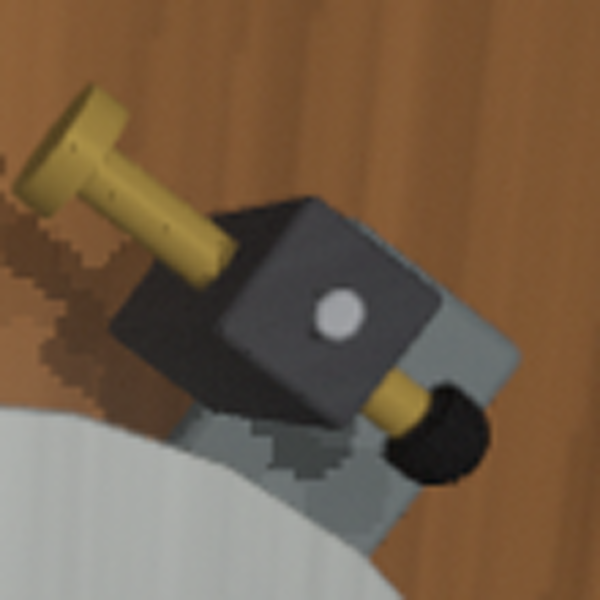

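```bash
python3 - <<'E'
from h import *
c=ctrl.get_calibration("wrist");a=np.load("pics/w8.npy");p=(a[:3],a[3:])
h=np.array([.562,.0087])
b=atz(c,(380.3,97.4),.064,p)[:2]-h;t=atz(c,(406.2,124.3),.045,p)[:2]-h
fb=np.arctan2(b[1],b[0]);print(b,np.hypot(*b),np.degrees(fb),np.hypot(*t),np.degrees(np.arctan2(t[1],t[0])))
ps=fb-np.arctan2(.029,.128);print("screw axis deg",np.degrees(ps))
u=np.array([np.cos(ps),np.sin(ps)]);v=np.array([-u[1],u[0]])
y=t@v;print("tip x,y",t@u,y)
# contact: leading side line at 7mm from midline passes tip point (128,y): angle offset
r=np.hypot(.128,y);al=ps+np.arctan2(y,.128)-np.arcsin(.007/r);print("contact arm angle",np.degrees(al))
R=lambda d:np.array([[np.cos(d),-np.sin(d)],[np.sin(d),np.cos(d)]])
P=np.array([.6564,-.0053])
for d in range(0,56,2):
    q=h+R(np.radians(d))@(P-h)-P; print(d,"tool xy",q[0].round(4),(-q[1]).round(4),"dr",-np.radians(d).round(3))
E
```

```text
[0.04856299 0.12158942] 0.13092879865024737 68.22816073944279 0.1284162070252739 51.95153888048943
screw axis deg 55.462594958384166
tip x,y 0.12817516975458454 -0.007864355354474164
contact arm angle 48.81772532044462
0 tool xy 0.0 -0.0 dr -0.0
2 tool xy 0.0004 -0.0033 dr -0.035
4 tool xy 0.0007 -0.0066 dr -0.07
6 tool xy 0.0009 -0.0099 dr -0.105
8 tool xy 0.001 -0.0133 dr -0.14
10 tool xy 0.001 -0.0166 dr -0.175
12 tool xy 0.0008 -0.0199 dr -0.209
14 tool xy 0.0006 -0.0233 dr -0.244
16 tool xy 0.0002 -0.0266 dr -0.279
18 tool xy -0.0003 -0.0299 dr -0.314
20 tool xy -0.0009 -0.0331 dr -0.349
22 tool xy -0.0016 -0.0364 dr -0.384
24 tool xy -0.0025 -0.0396 dr -0.419
26 tool xy -0.0034 -0.0428 dr -0.454
28 tool xy -0.0045 -0.046 dr -0.489
30 tool xy -0.0056 -0.0491 dr -0.524
32 tool xy -0.0069 -0.0522 dr -0.559
34 tool xy -0.0083 -0.0552 dr -0.593
36 tool xy -0.0098 -0.0582 dr -0.628
38 tool xy -0.0114 -0.0611 dr -0.663
40 tool xy -0.0131 -0.064 dr -0.698
42 tool xy -0.0149 -0.0668 dr -0.733
44 tool xy -0.0168 -0.0695 dr -0.768
46 tool xy -0.0188 -0.0722 dr -0.803
48 tool xy -0.0208 -0.0748 dr -0.838
50 tool xy -0.023 -0.0773 dr -0.873
52 tool xy -0.0252 -0.0798 dr -0.908
54 tool xy -0.0276 -0.0821 dr -0.942
```

```bash
python3 -m jog '[{"grip":1,"xyz":[0.0004,-0.0033,0],"dr":[0,0,-0.035]},{"grip":1,"xyz":[0.0008,-0.0083,0],"dr":[0,0,-0.087]},{"grip":1,"xyz":[0.001,-0.0133,0],"dr":[0,0,-0.14]},{"grip":1,"xyz":[0.0009,-0.0183,0],"dr":[0,0,-0.192]},{"grip":1,"xyz":[0.0006,-0.0233,0],"dr":[0,0,-0.244]},{"grip":1,"xyz":[0,-0.0283,0],"dr":[0,0,-0.297]},{"grip":1,"xyz":[-0.0009,-0.0331,0],"dr":[0,0,-0.349]},{"grip":1,"xyz":[-0.002,-0.038,0],"dr":[0,0,-0.401]},{"grip":1,"xyz":[-0.0034,-0.0428,0],"dr":[0,0,-0.454]},{"grip":1,"xyz":[-0.0045,-0.046,0],"dr":[0,0,-0.489]},{"grip":1,"xyz":[-0.0056,-0.0491,0],"dr":[0,0,-0.524]},{"grip":1,"xyz":[-0.0056,-0.0491,0],"dr":[0,0,-0.524]}]'
python3 - <<'E'
from h import *
s=show();snap("wrist","w12");s=show()
R=Ro.from_quat(s["tcp_rot"]).as_matrix();print("push force along -tooly",s["contact_force"]@R[:,1])
E
```

```text
time: 14.13
eef_pos: [0.6508, 0.0438, 0.0607]
tcp_rot: [0.966, 0.26, 0.0, 0.001]
contact_force: [-0.0, -1.7, -0.1]
opening: 0.0
t 14.13 p [0.6508 0.0438 0.0607] q [-8.800e-02  4.180e-01  1.742e+00 -1.000e-03  9.810e-01 -6.130e-01] F [-0.03 -1.65 -0.08] op 0.0
toolx [ 0.865  0.502 -0.   ] y [ 0.502 -0.865  0.001] z [ 0.001 -0.001 -1.   ]
t 14.18 p [0.6508 0.0438 0.0607] q [-8.800e-02  4.180e-01  1.742e+00 -1.000e-03  9.810e-01 -6.120e-01] F [ 0.83 -1.03 -0.87] op -0.002
toolx [ 0.866  0.501 -0.   ] y [ 0.501 -0.866  0.001] z [ 0.    -0.001 -1.   ]
push force along -tooly 1.30903710155423
```

View pics/w12.png

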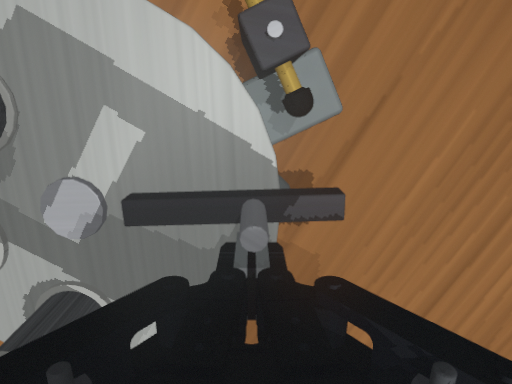

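```bash
python3 -m jog '[{"grip":1,"xyz":[0.0004,-0.0033,0],"dr":[0,0,-0.035]},{"grip":1,"xyz":[0.0007,-0.0066,0],"dr":[0,0,-0.07]},{"grip":1,"xyz":[0.0009,-0.0099,0],"dr":[0,0,-0.105]},{"grip":1,"xyz":[0.001,-0.0133,0],"dr":[0,0,-0.14]},{"grip":1,"xyz":[0.001,-0.0166,0],"dr":[0,0,-0.175]},{"grip":1,"xyz":[0.001,-0.0183,0],"dr":[0,0,-0.192]},{"grip":1,"xyz":[0.0008,-0.0199,0],"dr":[0,0,-0.209]}]'
python3 - <<'E'
from h import *
s=show();snap("wrist","w13");s=show()
R=Ro.from_quat(s["tcp_rot"]).as_matrix();print("push force along -tooly",s["contact_force"]@R[:,1])
E
```

```text
time: 14.77
eef_pos: [0.6417, 0.0612, 0.0607]
tcp_rot: [0.933, 0.359, 0.0, 0.001]
contact_force: [2.2, -2.3, -1.7]
opening: 0.005
t 14.77 p [0.6417 0.0612 0.0607] q [-6.200e-02  4.030e-01  1.762e+00 -1.000e-03  9.750e-01 -7.950e-01] F [ 2.16 -2.26 -1.65] op 0.005
toolx [0.742 0.67  0.   ] y [ 0.67  -0.742  0.001] z [ 0.001 -0.001 -1.   ]
t 14.82 p [0.6415 0.0616 0.0607] q [-0.061  0.403  1.763 -0.     0.976 -0.796] F [ 0.9  -3.69 -0.1 ] op -0.003
toolx [0.742 0.67  0.   ] y [ 0.67  -0.742  0.001] z [ 0. -0. -1.]
push force along -tooly 3.338938593143428
```

View pics/w13.png

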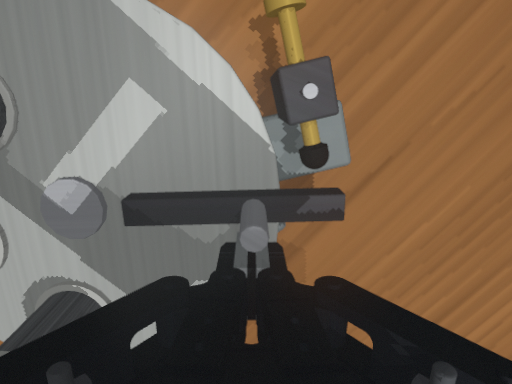

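```bash
python3 -m jog '[{"grip":1,"xyz":[0.0001,-0.0006,0],"dr":[0,0,-0.006]},{"grip":1,"xyz":[0.0002,-0.0012,0],"dr":[0,0,-0.012]},{"grip":1,"xyz":[0.0003,-0.0018,0],"dr":[0,0,-0.019]},{"grip":1,"xyz":[0.0004,-0.0024,0],"dr":[0,0,-0.025]},{"grip":1,"xyz":[0.0005,-0.003,0],"dr":[0,0,-0.031]},{"grip":1,"xyz":[0.0005,-0.0036,0],"dr":[0,0,-0.038]},{"grip":1,"xyz":[0.0006,-0.0042,0],"dr":[0,0,-0.044]}]'
python3 - <<'E'
from h import *
s=show()
R=Ro.from_quat(s["tcp_rot"]).as_matrix();print("push",s["contact_force"]@R[:,1])
E
```

```text
time: 15.4
eef_pos: [0.6389, 0.0653, 0.0607]
tcp_rot: [0.925, 0.38, -0.0, 0.0]
contact_force: [0.1, -4.5, -0.2]
opening: 0.001
t 15.4 p [0.6389 0.0653 0.0607] q [-0.056  0.399  1.768 -0.     0.975 -0.834] F [ 0.05 -4.55 -0.24] op 0.001
toolx [ 0.712  0.702 -0.   ] y [ 0.702 -0.712  0.   ] z [-0. -0. -1.]
push 3.2758212574905055
```

```bash
python3 -m jog '[{"grip":1,"xyz":[0.0001,-0.0006,0],"dr":[0,0,-0.006]},{"grip":1,"xyz":[0.0002,-0.0012,0],"dr":[0,0,-0.012]}]'
python3 - <<'E'
from h import *
s=show()
R=Ro.from_quat(s["tcp_rot"]).as_matrix();print("push",s["contact_force"]@R[:,1])
E
```

```text
time: 15.57
eef_pos: [0.6382, 0.0663, 0.0607]
tcp_rot: [0.923, 0.385, -0.0, 0.0]
contact_force: [0.4, -4.5, 0.3]
opening: -0.003
t 15.57 p [0.6382 0.0663 0.0607] q [-0.054  0.398  1.769 -0.     0.974 -0.845] F [ 0.4  -4.54  0.34] op -0.003
toolx [ 0.703  0.711 -0.   ] y [ 0.711 -0.703 -0.   ] z [-0. -0. -1.]
push 3.4771254762562385
```

```bash
cat > f.py <<'E'
from h import *
s=ctrl.get_state();R=Ro.from_quat(s["tcp_rot"]).as_matrix();print("t",round(s["time"],2),"push",round(s["contact_force"]@R[:,1],2),"F",s["contact_force"].round(1),"p",s["eef_pos"].round(4),"ang",np.degrees(np.arctan2(R[1,0],R[0,0])).round(2))
E
python3 -m jog '[{"grip":1,"xyz":[0.0001,-0.0005,0],"dr":[0,0,-0.005]},{"grip":1,"xyz":[0.0001,-0.001,0],"dr":[0,0,-0.010]}]' >/dev/null; python3 f.py
python3 -m jog '[{"grip":1,"xyz":[0.0001,-0.0005,0],"dr":[0,0,-0.005]}]' >/dev/null; python3 f.py
```

```text
t 15.73 push 3.08 F [ 0.3 -4.2 -0.1] p [0.6376 0.0671 0.0607] ang 45.87
t 15.82 push 3.3 F [ 0.6 -4.2 -0.2] p [0.6373 0.0675 0.0606] ang 46.15
```

```bash
python3 -m jog '[{"grip":1,"xyz":[0.0001,-0.0005,0],"dr":[0,0,-0.005]}]' >/dev/null; python3 f.py;python3 -m jog '[{"grip":1,"xyz":[0.0001,-0.0005,0],"dr":[0,0,-0.005]}]' >/dev/null; python3 f.py
```

```text
t 15.9 push 3.11 F [ 1.4 -3.  -0.7] p [0.637  0.0679 0.0606] ang 46.44
t 15.98 push 4.33 F [ 0.7 -5.5 -0.2] p [0.6368 0.0683 0.0607] ang 46.73
```

```bash
python3 -m jog '[{"grip":1,"xyz":[0,-0.0004,0],"dr":[0,0,-0.004]}]' >/dev/null; python3 f.py
```

```text
t 16.07 push 5.09 F [ 1.9 -5.5 -1.5] p [0.6367 0.0684 0.0607] ang 46.96
```

```bash
python3 -m jog '[{"grip":1,"xyz":[0,-0.0004,0],"dr":[0,0,-0.004]}]' >/dev/null; python3 f.py
```

```text
t 16.15 push 5.24 F [ 1.6 -6.  -1.9] p [0.6367 0.0685 0.0607] ang 47.19
```

```bash
python3 -m jog '[{"grip":1,"xyz":[0,-0.0004,0],"dr":[0,0,-0.004]}]' >/dev/null; python3 f.py
```

```text
t 16.23 push 6.94 F [ 3.3 -6.7 -2.2] p [0.6367 0.0685 0.0607] ang 47.42
```

```bash
python3 -m jog '[{"grip":1,"xyz":[0,-0.0004,0],"dr":[0,0,0]},{"grip":1,"xyz":[0,-0.0008,0],"dr":[0,0,0]}]' >/dev/null; python3 f.py
```

```text
t 16.4 push 10.17 F [ 6.  -8.6 -3.2] p [0.6367 0.0686 0.0608] ang 47.41
```

```bash
python3 -m jog '[{"grip":1,"xyz":[0,-0.0003,0],"dr":[0,0,0]}]' >/dev/null; python3 f.py
```

```text
t 16.48 push 9.89 F [ 5.6 -8.5 -2.4] p [0.6367 0.0686 0.0608] ang 47.41
```

```bash
python3 -m jog '[{"grip":1,"xyz":[0,-0.0003,0],"dr":[0,0,0]}]' >/dev/null; python3 f.py
```

```text
t 16.57 push 10.08 F [ 6.  -8.4 -3.8] p [0.6367 0.0686 0.0608] ang 47.41
```

```bash
python3 -m jog '[{"grip":1,"xyz":[0,-0.0003,0],"dr":[0,0,0]},{"grip":1,"xyz":[0,-0.0003,0],"dr":[0,0,0]}]' >/dev/null; python3 f.py
```

```text
t 16.73 push 10.68 F [ 6.5 -8.7 -4.3] p [0.6367 0.0686 0.0608] ang 47.41
```

```bash
python3 -m jog '[{"grip":1,"xyz":[0,-0.0003,0],"dr":[0,0,0]},{"grip":1,"xyz":[0,-0.0003,0],"dr":[0,0,0]}]' >/dev/null; python3 f.py
```

```text
t 16.9 push 10.26 F [ 6.4 -8.2 -4. ] p [0.6367 0.0686 0.0608] ang 47.41
```

```bash
python3 -m jog '[{"grip":1,"xyz":[0,-0.0004,0],"dr":[0,0,0]},{"grip":1,"xyz":[0,-0.0005,0],"dr":[0,0,0]}]' >/dev/null; python3 f.py
```

```text
t 17.07 push 11.53 F [ 7.1 -9.4 -5.7] p [0.6366 0.0687 0.0608] ang 47.41
```

```bash
python3 -m jog '[{"grip":1,"xyz":[0,-0.0004,0],"dr":[0,0,0]},{"grip":1,"xyz":[0,-0.0005,0],"dr":[0,0,0]}]' >/dev/null; python3 f.py
```

```text
t 17.23 push 13.25 F [  8.  -11.   -5.3] p [0.6366 0.0687 0.0608] ang 47.42
```

```bash
python3 -m jog '[{"grip":1,"xyz":[0,-0.0001,0],"dr":[0,0,0]},{"grip":1,"xyz":[0,-0.0002,0],"dr":[0,0,0]},{"grip":1,"xyz":[0,-0.0002,0],"dr":[0,0,0]},{"grip":1,"xyz":[0,-0.0002,0],"dr":[0,0,0]}]' >/dev/null; python3 f.py
```

```text
t 17.57 push 13.35 F [  8.1 -10.9  -5.9] p [0.6366 0.0687 0.0609] ang 47.41
```

```bash
python3 -m jog '[{"grip":1,"xyz":[0,0,0],"dr":[0,0,0]},{"grip":1,"xyz":[0,0,0],"dr":[0,0,0]},{"grip":1,"xyz":[0,0,0],"dr":[0,0,0]},{"grip":1,"xyz":[0,0,0],"dr":[0,0,0]}]' >/dev/null; python3 f.py;python3 -m jog '[{"grip":1,"xyz":[0,0,0],"dr":[0,0,0]},{"grip":1,"xyz":[0,0,0],"dr":[0,0,0]},{"grip":1,"xyz":[0,0,0],"dr":[0,0,0]},{"grip":1,"xyz":[0,0,0],"dr":[0,0,0]}]' >/dev/null; python3 f.py
```

```text
t 17.9 push 13.44 F [  7.2 -12.1  -5.9] p [0.6366 0.0687 0.0609] ang 47.41
t 18.23 push 13.27 F [  7.8 -11.2  -6.1] p [0.6366 0.0687 0.0609] ang 47.41
```

```bash
python3 -m jog '[{"grip":1,"xyz":[0,0.001,0],"dr":[0,0,0]},{"grip":1,"xyz":[0,0.003,0],"dr":[0,0,0]},{"grip":1,"xyz":[0,0.006,0],"dr":[0,0,0]},{"grip":1,"xyz":[0,0.012,0],"dr":[0,0,0]},{"grip":1,"xyz":[0,0.022,0],"dr":[0,0,0]},{"grip":1,"xyz":[0,0.03,0],"dr":[0,0,0]},{"grip":1,"xyz":[0,0.03,-0.02],"dr":[0,0,0]},{"grip":1,"xyz":[0,0.03,-0.05],"dr":[0,0,0]},{"grip":1,"xyz":[0,0.03,-0.08],"dr":[0,0,0]},{"grip":1,"xyz":[0,0.03,-0.1],"dr":[0,0,0]},{"grip":1,"xyz":[0,0.03,-0.1],"dr":[0,0,0]},{"grip":1,"xyz":[0,0.03,-0.1],"dr":[0,0,0]}]'
python3 - <<'E'
from h import *
show();snap("wrist","w14");snap("side","sd14");snap("scene","sc14")
b=cv2.imread("pics/sd14.png")[160:290,190:320];e=cv2.imread("pics/sc14.png")[155:275,190:310]
cv2.imwrite("pics/c14.png",np.hstack([cv2.resize(x,(400,400),interpolation=cv2.INTER_CUBIC) for x in(b,e)]))
E
```

```text
time: 19.23
eef_pos: [0.657, 0.0509, 0.1626]
tcp_rot: [0.916, 0.402, 0.002, 0.001]
contact_force: [0.4, 0.1, 0.4]
opening: 0.001
t 19.23 p [0.657  0.0509 0.1626] q [-0.077  0.31   1.677  0.     1.151 -0.904] F [0.44 0.05 0.43] op 0.001
toolx [0.677 0.736 0.003] y [ 0.736 -0.677  0.003] z [ 0.004  0.    -1.   ]
```

View pics/w14.png

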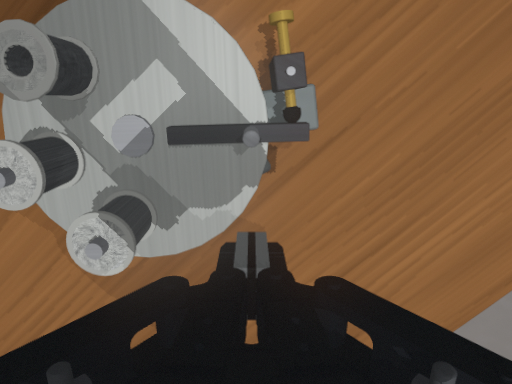

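View pics/c14.png

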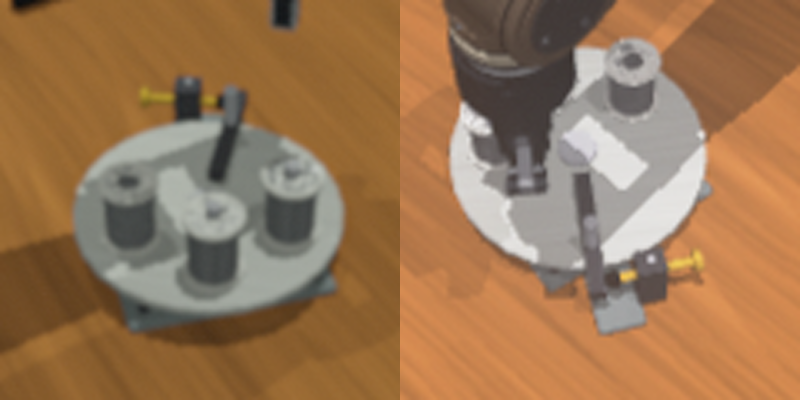

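```bash
python3 -c "
from plant import ctrl
print(ctrl.sign_off())"
```

```text
the job is handed in; nothing more can be done
None
```

The spool is on the empty post, and the carousel rests with its index arm against the rubber tip. I handed the job in at about 19.4 s, and it reported no verdict.

- **Spool:** The last side, scene and wrist pictures show it upright, as low as the two fixed spools. After I released it, the wrist picture showed the post inside the bore. The first grip pressed up on the tool with about 7 N, so I reopened and gripped about 9 mm lower.
- **Press at the stop:** I pushed the carousel round by its pin with the closed fingers. The drag was about 3.2 N at the pin, and the arm met the rubber where the pictures had predicted. I then held a push of about 13.3 N at the pin for about 1 s. That works out to about 7.5 N at the screw, or 9.8 N if drag played no part. The screw force was not measured directly, but both figures lie between 5 and 13 N.
- **Handover:** I backed off and raised the tool. The last wrist picture shows the rubber dome still against the index arm with no visible gap, and the wrist force is near zero, so the robot is touching nothing.
- **Bystanders:** I never went near the cone, the jar, the screwdriver or the coloured look-alike spools. I did not measure them again at the end.

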